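Unclip two hand punches from a sprung tool strip into the shoeing caddy

ROBOT

A 6-joint arm with a two-finger parallel gripper is mounted at the origin on the work surface. World frame = base frame: x ahead of the robot, y to its left, z up, the work surface at z = 0. Lengths are in mm, angles in rad, forces in N, time in s.
With the tool pointing down it reaches from about 275 to 775 mm from the base axis. Payload 14.6 kg.
Tool frame: the origin (TCP) lies between the finger pads; the fingertips stand tips_ahead ahead of it and the grasp point (between the pads) lies 3 mm ahead of it (tips_ahead is the distance from the TCP to the fingertips, in mm); y points along the fingers, z is the direction in which the jaws open and shut, and the axes are right-handed (so a half turn about y gives the same grasp; the last joint's range is limited). The gripper opens to 85 mm and grips with 20 to 120 N. Pads are 22 mm wide; open, the fingers measure 114 mm over their backs; the gripper's body (76 mm by 85 mm) begins 54 mm behind the grasp point. The pads swing forward as they close: fully open they stand 13 mm farther back than shut.
Start: joints at [-1.369, 0.263, -0.048, 1.259, 0, 1.415], TCP at [183.365, -491.941, 253.278] pointing down, gripper open.
Joint ranges: [-2.65, 2.65], [-0.89, 1.7], [-1.18, 1.37], [-2.13, 2.11], [-1.35, 1.29], [-3.14, 3.14]. Speed limits (rad/s): [1.89, 1.89, 2.57, 2.79, 3.14, 3.14].

INTERFACE

Orientations are given as a unit quaternion [x, y, z, w].
In Python, from rig import * gives the robot as it stands.
- The arm moves only by the shell command python3 -m handwheel 'ROWS' [FORCE]. ROWS is JSON, a list of rows, each a list of 3 entries, a list of its own where there are three numbers: the shift along the tool's x, y, z in mm, then the turn, a rotation vector about the tool's x, y, z in degrees, then the closure, from -1 (fully open) to 1 (shut), so that 0 is half open. In form: [[[x, y, z], [rx, ry, rz], hand], ...]. A call has exactly 10 rows; each row shifts and turns the pose as measured when the row begins, along the tool's axes as they then stand; what a row does not reach is not made up. A row lasts 1/8 s, in which the tool goes at most 62.5 mm and 10.7 degrees, less where a joint would pass 70% of its speed; a pose out of reach is approached as far as the arm can. A call with a gripper value outside its range is refused whole. The fingers move at their own pace and stop on an object; FORCE is the grip in N (left out, the last holds). Time passes only in rows, so rows that do not move let the fingers close, or fill a call up. It gives the time, the measured TCP pose, the force and the opening at its end, in the units of the state.
- read_state(): the state, without advancing time (a new reading comes with each control period).
- camera(name): name is "scene" or "top" or "wrist"; returns a dict with "image" (420x560x3 uint8, red, green, blue), "fx", "fy", "cx", "cy" (pixels), "xyz" and "rotation" of the camera in the world; the wrist camera has in their place "T_tool_cam" (4x4, takes a point from camera to tool coordinates, whose origin is the TCP and whose axes are the tool frame's). Camera axes: x right, y down, z forward; pixel columns grow to the right and rows downward; lengths in mm; the calibration is good to about 2 mm. The wrist camera is an equidistant fisheye: a pixel r from the principal point sees the ray r / f radians off the axis. A picture is of the moment at which its call begins: read the wrist's pose just before it. There is no depth.
- close_job(): hands the job in, once; it reports no verdict.
The state is a dict: "time_s": time; "qpos": joint angles; "qvel": joint speeds; "joint_efforts": joint torques, N m; "position": TCP position; "tool_rot": TCP orientation; "contact_force": force on the tool from outside, world axes, zero at the start; "torque": the same for the moment, N m; "gripper_width": opening from 0.0 (shut) to 1.0 (fully open).
Only numpy, scipy, OpenCV 4.12 (cv2) and the standard library are available. Lean on these libraries where they do the work, as an engineer would, in place of code of your own. Each camera call takes 0.05 s, during which the arm holds its last target.

TASK

Pull the orange-gripped punch and then, once it stands in the caddy, the green-gripped punch out of the sprung tool strip, and stand them in the shoeing caddy, one in each pocket and in either order of pockets; leave the blue punch clipped in and the hammer, horseshoe and brush where they lie. Each punch hides a sprung catch: feel which way across the strip it gives (the other way is solid), hold it about 12 mm over to that side and only then pull it up past its detent, without wrenching on the strip's cover.

Things in the scene. Friction and masses are not known exactly. Their poses are not given: they have to be found in the camera images.
- strip: Fixed red steel box with a grey cover, 96 mm across (its x), 300 mm long (its y), 76 mm high. Origin: centre of its underside, z up. Three punches stand upright in it at x = 0 and y = -90, 0, +90 mm, lower ends on its floor 10 mm above the bench; which punch is where varies. More than 45 N between a punch and this box is wrenching.
- cover_slot (a point): Centre of the middle one of the three equal slots, at the cover's top (76 mm up). Each slot is 52 mm long along the strip's x and 42 mm wide, but two lips (x -4 to +4 mm, 18 mm thick, hidden by the punch's guard) narrow its middle to 23 mm and trap the punch's cross bar below, until the whole punch is shifted, upright, at least 8 mm (12 is good, 16 the most) along the strip's +x or -x.
- catch (a point): Height of the hidden catch, middle slot (32 mm above the bench); each slot has its own. On one x side of the punch is a rigid stop, on the other a sprung roller in the shank's groove. Which side is sprung varies by slot and start and is not visible: towards the stop nothing gives; towards the roller the punch yields with 4 N at first, 7 N at 12 mm, and springs back if let go.
- orange_bar (a point): Centre of the orange punch's cross bar, 40 mm above its origin; all punches are alike. It has 4 mm of free play below the lips: raise the punch 2 mm off the floor before feeling sideways. The bar is 8 mm wide in x, 34 mm over its ends in y, 8 mm high. Shifted over, a punch lifts with 10 to 14 N plus its weight (the roller leaves its groove) in the first 10 mm; keep it over until it is up 45 mm; it is clear after 70 mm.
- orange_punch: Upright steel hand punch, 168 mm long, 0.28 to 0.42 kg, orange grip; the first to be taken. Origin: centre of its flat lower end; z runs up the tool. Heights above the origin: 20 x 20 mm square shank 0 to 70 mm; black rubber hand guard 58 x 46 mm, 70 to 78 mm; square plastic grip 26 x 26 mm, 78 to 162 mm; steel striking end 22 mm across, to 168 mm. Its x axis starts along the strip's x.
- green_punch: Upright steel hand punch, 168 mm long, 0.28 to 0.42 kg, green grip; the second to be taken. Origin: centre of its flat lower end; z runs up the tool. Heights above the origin: 20 x 20 mm square shank 0 to 70 mm; black rubber hand guard 58 x 46 mm, 70 to 78 mm; square plastic grip 26 x 26 mm, 78 to 162 mm; steel striking end 22 mm across, to 168 mm. Its x axis starts along the strip's x.
- blue_punch: Upright steel hand punch, 168 mm long, 0.28 to 0.42 kg, blue grip; it must stay in the strip. Origin: centre of its flat lower end; z runs up the tool. Heights above the origin: 20 x 20 mm square shank 0 to 70 mm; black rubber hand guard 58 x 46 mm, 70 to 78 mm; square plastic grip 26 x 26 mm, 78 to 162 mm; steel striking end 22 mm across, to 168 mm. Its x axis starts along the strip's x.
- caddy: Fixed open plywood box, 86 mm (x) by 152 mm (y) by 70 mm high with 6 mm walls and dark steel bands; origin: centre of its underside, z up. A 6 mm wall across the middle divides it into two pockets, centred at y = -36.5 and +36.5 mm, each 74 mm (x) by 67 mm (y) inside; inner floor about 6 mm above the bench. A punch standing in a pocket has its lower end on the floor and its rubber guard just above the rim.
- horseshoe: Dark steel horseshoe, about 140 mm across, 10 mm thick, lying flat; bystander. Origin: centre of its underside.
- hammer: Hammer 260 mm long lying on the bench; bystander. Its handle runs along its x axis.
- brush: Wood-backed hoof brush 50 x 150 x 38 mm, lying on its yellow bristle block; bystander. Origin: centre of its underside.

How it is judged (in metres and radians):
On the way, in this order (a step that is already met when the one before it is completed fails the run):
1. the orange punch stands in a pocket of the caddy while the green one is still in the strip (((x of orange_punch in the frame of caddy between -0.037 and 0.037 m and y of orange_punch in the frame of caddy between 0.003 and 0.07 m and z of orange_punch in the frame of caddy below 0.02 m and angle between orange_punch's own z axis and vertical below 0.5 rad) or (x of orange_punch in the frame of caddy between -0.037 and 0.037 m and y of orange_punch in the frame of caddy between -0.07 and -0.003 m and z of orange_punch in the frame of caddy below 0.02 m and angle between orange_punch's own z axis and vertical below 0.5 rad)) and distance of green_punch from where it was at the start of the episode below 0.02 m), for 0.2 s.
2. the green punch is pulled up out of the strip (z of green_punch in the frame of strip above 0.06 m), for 0.1 s.
At the end, for the whole second after the job is handed in: The orange and green punches stand at rest (under 0.02 m/s), one in each pocket of the caddy, lower ends within 20 mm of the bench and less than 0.5 rad from upright; the blue punch is within 15 mm of its start in the strip ((((x of orange_punch in the frame of caddy between -0.037 and 0.037 m and y of orange_punch in the frame of caddy between 0.003 and 0.07 m and z of orange_punch in the frame of caddy below 0.02 m and angle between orange_punch's own z axis and vertical below 0.5 rad) and (x of green_punch in the frame of caddy between -0.037 and 0.037 m and y of green_punch in the frame of caddy between -0.07 and -0.003 m and z of green_punch in the frame of caddy below 0.02 m and angle between green_punch's own z axis and vertical below 0.5 rad)) or ((x of orange_punch in the frame of caddy between -0.037 and 0.037 m and y of orange_punch in the frame of caddy between -0.07 and -0.003 m and z of orange_punch in the frame of caddy below 0.02 m and angle between orange_punch's own z axis and vertical below 0.5 rad) and (x of green_punch in the frame of caddy between -0.037 and 0.037 m and y of green_punch in the frame of caddy between 0.003 and 0.07 m and z of green_punch in the frame of caddy below 0.02 m and angle between green_punch's own z axis and vertical below 0.5 rad))) and linear speed of each of orange_punch, green_punch below 0.02 m/s and distance of blue_punch from where it was at the start of the episode below 0.015 m); the robot touches nothing.
It fails at once if the strip is wrenched: more than 45 N between the orange punch and the strip (contact force between orange_punch and strip above 45 N).
It fails at once if the strip is wrenched: more than 45 N between the green punch and the strip (contact force between green_punch and strip above 45 N).
It fails at once if the blue punch is pulled or shifted by more than 15 mm (distance of blue_punch from where it was at the start of the episode above 0.015 m).
It fails at once if the horseshoe, hammer or brush is disturbed (moved more than 30 mm) (distance of any of horseshoe, hammer, brush from where it was at the start of the episode above 0.03 m).
It also fails if it takes over 70 s, if anything falls off the work surface, if the arm or the gripper's body presses on something with over 40 N, if the wrist force passes 120 N, or if a joint passes its speed limit or range.

## Working session

There is one attempt and no reset: what is moved stays moved. The work goes in short steps, Python scripts to look and compute and a shell command to move; the robot and the scene stay as the last step left them, time stands still between calls to the robot, and variables do not carry over. Pictures are saved under pics/ and viewed, and the job is handed in when it is done.

```bash
mkdir -p pics; ls; python3 - <<'E'
from rig import *
import cv2
s=read_state(); print(s)
for n in ("scene","top","wrist"):
    c=camera(n); cv2.imwrite(f"pics/{n}0.png",c["image"][:,:,::-1])
    print(n,{k:v for k,v in c.items() if k!="image"})
E
```

```text
pics
{'time_s': 0.0, 'qpos': array([-1.36929716e+00,  2.63525232e-01, -4.89291444e-02,  1.25938047e+00,
        3.00777446e-05,  1.41549190e+00]), 'qvel': array([-3.11470906e-03, -5.14364876e-04,  3.37418018e-04, -8.83885433e-06,
       -1.34301767e-04,  5.39470325e-04]), 'joint_efforts': array([ 9.17075567e-05, -6.37626100e+01,  3.84572303e+01,  1.38006202e-02,
        1.29964096e-04, -1.06621133e-06]), 'position': array([ 183.324487  , -491.69714081,  252.82674123]), 'tool_rot': array([-0.12547885,  0.69625121, -0.69551657,  0.12548315]), 'contact_force': array([-0.18639228, -0.24580479, -0.03525044]), 'torque': array([-0.0210512 ,  0.03974665, -0.03242979]), 'gripper_width': 0.9976754829073593}
scene {'fx': 543.1111558783573, 'fy': 543.1111558783573, 'cx': 282.8394463581707, 'cy': 205.2801157796436, 'xyz': array([ 983.56162552, -631.02512725, 1073.28091711]), 'rotation': array([ 0.89733083,  0.2787717 , -0.10023481, -0.32716465])}
top {'fx': 543.240281644074, 'fy': 543.240281644074, 'cx': 278.939268130376, 'cy': 211.7235260463368, 'xyz': array([ 355.9324656 ,   58.81791509, 1505.06693484]), 'rotation': array([ 0.71431424, -0.69757713,  0.04365566, -0.03514961])}
wrist {'fx': 325.19226210127806, 'fy': 325.19226210127806, 'cx': 277.8884950668257, 'cy': 207.16257407014055, 'T_tool_cam': array([[-1.55336281e-03,  9.53158295e-01,  3.02467935e-01,
        -7.80092697e+01],
       [-1.91324918e-04, -3.02468578e-01,  9.53159338e-01,
        -1.20856057e+02],
       [ 9.99998775e-01,  1.42273262e-03,  6.52206373e-04,
         3.38691088e-02],
       [ 0.00000000e+00,  0.00000000e+00,  0.00000000e+00,
         1.00000000e+00]])}
```

View pics/scene0.png

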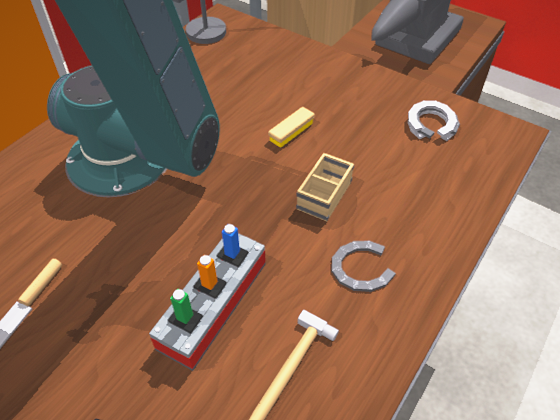

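View pics/top0.png

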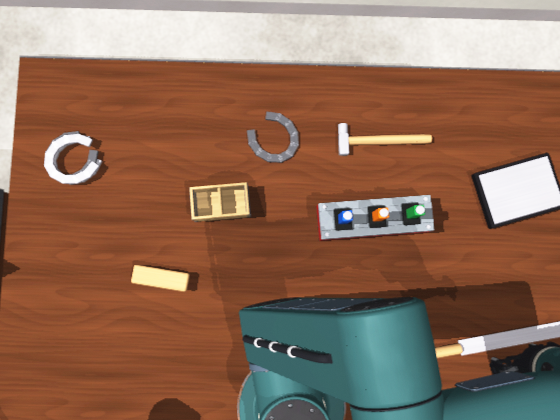

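View pics/wrist0.png

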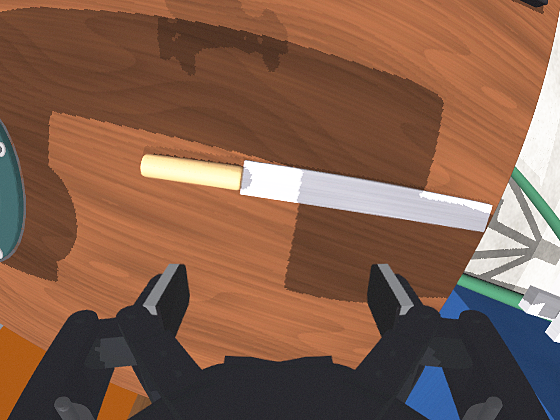

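The pictures show blue, orange and green punches at top-image pixels of about (345,216), (380,213) and (415,211). The caddy is at about (220,202), the horseshoe at (274,138), the hammer above the strip and the brush at (160,277).

```bash
cat > h.py <<'E'
from rig import *
import cv2, numpy as np
from scipy.spatial.transform import Rotation as R
def ray(c,u,v):
    d=np.array([(u-c["cx"])/c["fx"],(v-c["cy"])/c["fy"],1.0]); return R.from_quat(c["rotation"]).apply(d)
def onz(c,u,v,z):
    d=ray(c,u,v); return c["xyz"]+d*(z-c["xyz"][2])/d[2]
def tri(c1,p1,c2,p2):
    A=[];b=[]
    for c,p in((c1,p1),(c2,p2)):
        d=ray(c,*p); d/=np.linalg.norm(d); P=np.eye(3)-np.outer(d,d); A.append(P); b.append(P@c["xyz"])
    return np.linalg.lstsq(np.vstack(A),np.hstack(b),rcond=None)[0]
E
python3 - <<'E'
from h import *
t=camera("top"); s=camera("scene")
for n,x0,y0,x1,y1 in (("top",300,180,450,250),("top",175,170,265,230),("scene",140,215,280,365),("scene",285,145,365,225)):
    c={"top":t,"scene":s}[n]; im=c["image"][y0:y1,x0:x1,::-1]
    f=5 if n=="top" else 4
    cv2.imwrite(f"pics/c_{n}_{x0}.png",cv2.resize(im,None,fx=f,fy=f,interpolation=cv2.INTER_NEAREST))
for c,nm in((t,"top"),(s,"scene")):
    hsv=cv2.cvtColor(c["image"],cv2.COLOR_RGB2HSV)
    roi=np.zeros(hsv.shape[:2],np.uint8)
    if nm=="top": roi[190:240,325:435]=1
    else: roi[215:335,160:260]=1
    for k,(lo,hi) in {"blue":(105,125),"orange":(8,18),"green":(55,85)}.items():
        m=cv2.inRange(hsv,(lo,140,60),(hi,255,255))*roi
        n,l,st,ce=cv2.connectedComponentsWithStats(m)
        i=1+np.argmax(st[1:,4]); print(nm,k,st[i],ce[i].round(1))
E
```

```text
top blue [338 210  15  14 107] [343.1 217.8]
top orange [325 190 110  35 971] [374.5 194.7]
top green [406 205  19  14 131] [412.2 212.3]
scene blue [222 227  18  32 377] [230.8 243.7]
scene orange [ 160  215  100  102 4600] [194.9 248.9]
scene green [171 293  22  31 390] [182.3 308.9]
```

View pics/c_top_300.png

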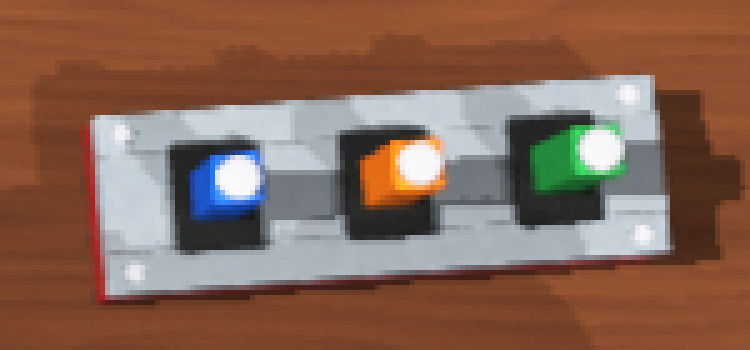

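View pics/c_top_175.png

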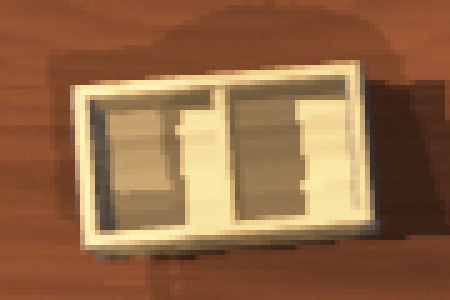

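View pics/c_scene_140.png

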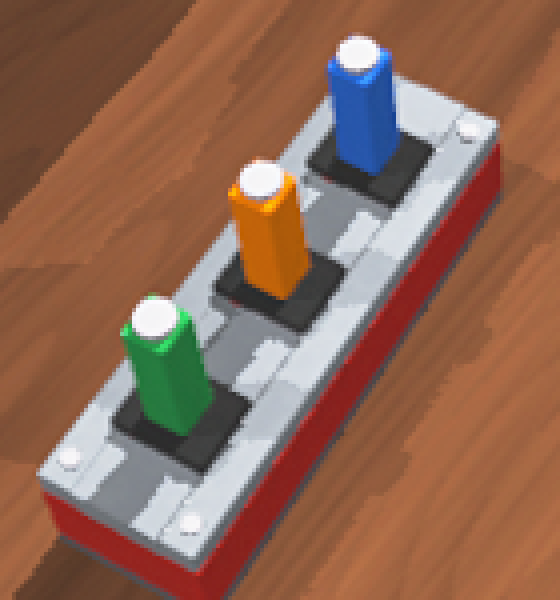

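View pics/c_scene_285.png

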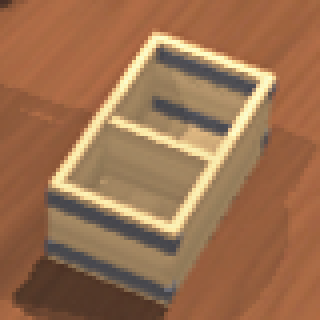

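```bash
python3 - <<'E'
from h import *
t=camera("top"); s=camera("scene")
T=lambda x,y,x0,y0:(x/5+x0-.4,y/5+y0-.4)
S=lambda x,y,x0,y0:(x/4+x0-.4,y/4+y0-.4)
P={}
for n,a,b in(("blue",(238,178),(358,54)),("orange",(420,163),(262,181)),("green",(601,150),(155,318))):
    p=T(*a,300,180);q=S(*b,140,215)
    print(n,onz(t,*p,178).round(1),onz(s,*q,178).round(1),tri(t,p,s,q).round(1))
def box(c,pts,z):
    w=np.array([onz(c,*p,z)[:2] for p in pts]); print("centre",w.mean(0).round(1))
    print([np.linalg.norm(w[i]-w[(i+1)%4]).round(1) for i in range(4)])
    d=(w[0]+w[3]-w[1]-w[2]); print("long axis ang deg",np.degrees(np.arctan2(d[1],d[0])).round(2)); d=(w[0]+w[1]-w[2]-w[3]); print("short",np.degrees(np.arctan2(d[1],d[0])).round(2))
box(t,[T(*p,300,180) for p in((91,117),(654,75),(672,250),(104,298))],76)
box(t,[T(*p,175,170) for p in((70,87),(358,61),(375,220),(83,247))],70)
# scene ordering: +y first
box(s,[S(*p,140,215) for p in((500,125),(200,570),(38,472),(385,70))],76)
box(s,[S(*p,285,145) for p in((155,33),(275,75),(178,240),(47,188))],70)
E
```

```text
blue [ 500.2 -123.6  178. ] [ 503.1 -124.4  178. ] [ 501.1 -123.4  175.3]
orange [ 509.8 -213.4  178. ] [ 513.  -214.1  178. ] [ 510.8 -213.3  175.1]
green [ 518.5 -302.9  178. ] [ 521.5 -303.   178. ] [ 519.5 -302.8  175.6]
centre [ 509.6 -213.5]
[np.float64(301.6), np.float64(93.8), np.float64(302.4), np.float64(96.3)]
long axis ang deg 95.95
short 5.16
centre [543.5 203.7]
[np.float64(154.0), np.float64(86.0), np.float64(155.2), np.float64(86.1)]
long axis ang deg 96.7
short 7.33
centre [ 518.5 -213.2]
[np.float64(300.1), np.float64(101.0), np.float64(298.8), np.float64(77.4)]
long axis ang deg 94.44
short 3.98
centre [546.2 202.1]
[np.float64(84.7), np.float64(156.0), np.float64(88.8), np.float64(154.3)]
long axis ang deg -172.99
short 96.96
```

```bash
cat >> h.py <<'E'
YS=5.85; YC=6.85
SC=np.array([510.8,-213.4]); CC=np.array([544.3,203.3])
def xy(c,yaw,x,y):
    a=np.radians(yaw); return c+np.array([x*np.cos(a)-y*np.sin(a),x*np.sin(a)+y*np.cos(a)])
def goal(x,y,gz,yaw):  # grasp point at height gz, tool y down, tool z along yaw
    s=read_state(); Rt=R.from_quat(s["tool_rot"]); M=Rt.as_matrix()
    best=None
    for k in (0,180):
        a=np.radians(yaw+k); z=np.array([np.cos(a),np.sin(a),0]); yv=np.array([0,0,-1.]); xv=np.cross(yv,z)
        G=np.column_stack([xv,yv,z]); rv=(Rt.inv()*R.from_matrix(G)).as_rotvec(degrees=True)
        if best is None or np.linalg.norm(rv)<np.linalg.norm(best[0]): best=(rv,G,k)
    rv,G,k=best
    d=np.array([x,y,gz+3])-s["position"]
    print("t",round(s["time_s"],2),"pos",s["position"].round(1),"F",s["contact_force"].round(1),"M",s["torque"].round(2),"w",round(s["gripper_width"],3),"q6",s["qpos"][5].round(2))
    print("rotvec tool deg",rv.round(1),"flip",k)
    print("shift now axes",(M.T@d).round(1)," in goal axes",(G.T@d).round(1))
def show():
    s=read_state();M=R.from_quat(s["tool_rot"]).as_matrix();print(s["time_s"],s["position"].round(1),s["contact_force"].round(1),s["torque"].round(2),s["gripper_width"],"\n",M.round(2))
E
python3 - <<'E'
from h import *
show(); goal(*SC,250,YS)
E
```

```text
0.35 [ 183.4 -491.9  253.2] [ 0.2 -0.4  0.4] [-0.04  0.02  0.03] 1.0006462910082496 
 [[-0.94 -0.    0.35]
 [-0.35  0.   -0.94]
 [-0.   -1.   -0.  ]]
t 0.35 pos [ 183.4 -491.9  253.2] F [ 0.2 -0.4  0.4] M [-0.04  0.02  0.03] w 1.001 q6 1.42
rotvec tool deg [  0.  -75.4  -0. ] flip 0
shift now axes [-4.041e+02  2.000e-01 -1.466e+02]  in goal axes [-2.437e+02  2.000e-01  3.541e+02]
```

```bash
python3 -m handwheel '[[[-33,0,-12],[0,-7.5,0],-1],[[-34,0,-8],[0,-7.5,0],-1],[[-35,0,-3],[0,-7.5,0],-1],[[-35,0,2],[0,-7.5,0],-1],[[-34,0,6],[0,-7.5,0],-1],[[-33,0,11],[0,-7.5,0],-1],[[-32,0,15],[0,-7.5,0],-1],[[-30,0,19],[0,-7.5,0],-1],[[-27,0,23],[0,-7.5,0],-1],[[-24,0,26],[0,-7.5,0],-1]]' 40; python3 -c "
from h import *
show();goal(*SC,250,YS)"
```

```text
time_s: 1.6
position: [453.9, -254.3, 253.0]
tool_rot: [0.532, -0.466, 0.466, -0.532]
contact_force: [0.0, -0.5, 0.5]
gripper_width: 0.998
1.6 [ 453.9 -254.3  253. ] [ 0.  -0.5  0.5] [-0.02  0.02 -0.02] 0.9979042063871155 
 [[ 0.13  0.    0.99]
 [-0.99 -0.    0.13]
 [ 0.   -1.    0.  ]]
t 1.6 pos [ 453.9 -254.3  253. ] F [ 0.  -0.5  0.5] M [-0.02  0.02 -0.02] w 0.998 q6 0.77
rotvec tool deg [-0.   1.8  0. ] flip 0
shift now axes [-33.   -0.   61.8]  in goal axes [-34.9  -0.   60.8]
```

```bash
python3 -m handwheel '[[[-10,0,15],[0,1.8,0],-1],[[-10,0,18],[0,0,0],-1],[[-8,0,14],[0,0,0],-1],[[-5,0,10],[0,0,0],-1],[[-2,0,4],[0,0,0],-1],[[0,0,0],[0,0,0],-1],[[0,0,0],[0,0,0],-1],[[0,0,0],[0,0,0],-1],[[0,0,0],[0,0,0],-1],[[0,0,0],[0,0,0],-1]]'; python3 -c "
from h import *
import rig; print([k for k in dir(rig) if not k.startswith('_')])
c=camera('wrist'); cv2.imwrite('pics/w1.png',c['image'][:,:,::-1])
goal(*SC,250,YS)"
```

```text
time_s: 2.85
position: [512.9, -210.5, 252.9]
tool_rot: [0.525, -0.473, 0.473, -0.525]
contact_force: [-0.2, -0.5, -0.5]
gripper_width: 1.002
['Unreachable', 'camera', 'close_job', 'read_state', 'tips_ahead']
t 2.9 pos [ 512.9 -210.5  252.9] F [-0.4 -0.2  0.8] M [ 0.03 -0.02  0.05] w 0.998 q6 0.93
rotvec tool deg [0.  0.1 0. ] flip 0
shift now axes [ 2.7 -0.1 -2.4]  in goal axes [ 2.7 -0.1 -2.4]
```

View pics/w1.png

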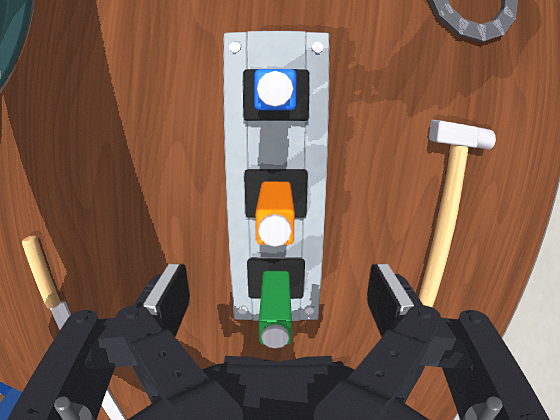

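The wrist view shows blue's end at (275,89), orange's at (275,231) and green's at (275,336). I'll cross-check these positions by casting rays.

```bash
cat >> h.py <<'E'
def wonz(c,s,u,v,z):
    a=np.array([u-c["cx"],v-c["cy"]]); r=np.linalg.norm(a); th=r/c["fx"]
    d=np.array([*(np.sin(th)*a/r),np.cos(th)])
    M=R.from_quat(s["tool_rot"]).as_matrix(); T=c["T_tool_cam"]
    o=M@T[:3,3]+s["position"]; d=M@T[:3,:3]@d
    return o+d*(z-o[2])/d[2]
E
python3 - <<'E'
from h import *
import rig
print(rig.tips_ahead if not callable(rig.tips_ahead) else rig.tips_ahead())
s=read_state();c=camera("wrist")
for n,u,v,z in(("blue",275,89,178),("orange",275,231,178),("green",275,336,178),("c1",224,33,76),("c2",307,31,76),("c3",330,319,76),("c4",233,320,76)): print(n,wonz(c,s,u,v,z).round(1))
E
```

```text
22.0
blue [ 502.6 -122.6  178. ]
orange [ 511.8 -211.4  178. ]
green [ 520.8 -298.7  178. ]
c1 [449.5 -68.3  76. ]
c2 [523.9 -59.5  76. ]
c3 [ 588.6 -354.2   76. ]
c4 [ 478.8 -367.    76. ]
```

```bash
python3 -m handwheel '[[[2,20,-1.4],[0,0,0],-1],[[0,25,0],[0,0,0],-1],[[0,25,0],[0,0,0],-1],[[0,20,0],[0,0,0],-1],[[0,15,0],[0,0,0],-1],[[0,6,0],[0,0,0],-1],[[0,2,0],[0,0,0],-1],[[0,0,0],[0,0,0],-1],[[0,0,0],[0,0,0],-1],[[0,0,0],[0,0,0],-1]]' 20; python3 -c "
from h import *
c=camera('wrist'); cv2.imwrite('pics/w2.png',c['image'][:,:,::-1])
goal(511.3,-212.6,135,YS)"
```

```text
time_s: 4.2
position: [512.7, -213.3, 138.5]
tool_rot: [-0.525, 0.472, -0.475, 0.525]
contact_force: [-0.0, 0.3, 0.3]
gripper_width: 1.004
t 4.25 pos [ 512.7 -213.3  138.5] F [ 0.1 -0.3 -0.6] M [ 0.04 -0.    0.03] w 1.003 q6 0.93
rotvec tool deg [-0.2  0.1  0.1] flip 0
shift now axes [-0.8  0.5 -1.4]  in goal axes [-0.8  0.5 -1.4]
```

View pics/w2.png

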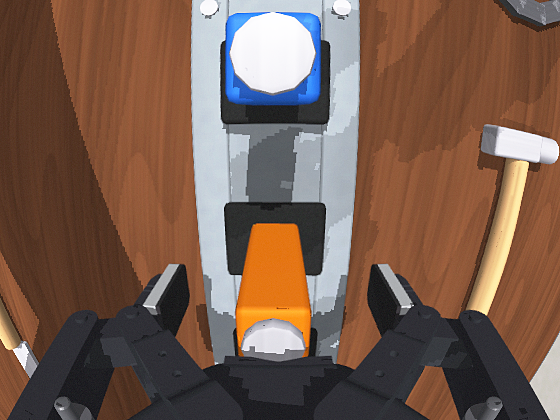

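The orange grip sits between the pads, centred at u≈273 against a pad midpoint of 277. That is about 1.5 mm off, matching the computed correction.

```bash
python3 -m handwheel '[[[-0.8,0.5,-1.4],[0,0,0],-1],[[0,0,0],[0,0,0],0],[[0,0,0],[0,0,0],0],[[0,0,0],[0,0,0],0.2],[[0,0,0],[0,0,0],0.3],[[0,0,0],[0,0,0],0.4],[[0,0,0],[0,0,0],0.6],[[0,0,0],[0,0,0],1],[[0,0,0],[0,0,0],1],[[0,0,0],[0,0,0],1]]' 20; python3 -c "
from h import *
c=camera('wrist'); cv2.imwrite('pics/w3.png',c['image'][:,:,::-1])
goal(511.3,-212.6,135,YS)"
```

```text
time_s: 5.5
position: [511.0, -212.6, 138.2]
tool_rot: [0.525, -0.472, 0.475, -0.525]
contact_force: [-1.1, -0.3, 0.6]
gripper_width: 0.301
t 5.55 pos [ 511.  -212.6  138.2] F [-1.4 -0.8  2. ] M [-0.03  0.23 -0.01] w 0.302 q6 0.93
rotvec tool deg [-0.1  0.1  0.2] flip 0
shift now axes [-0.   0.2  0.3]  in goal axes [-0.   0.2  0.3]
```

View pics/w3.png

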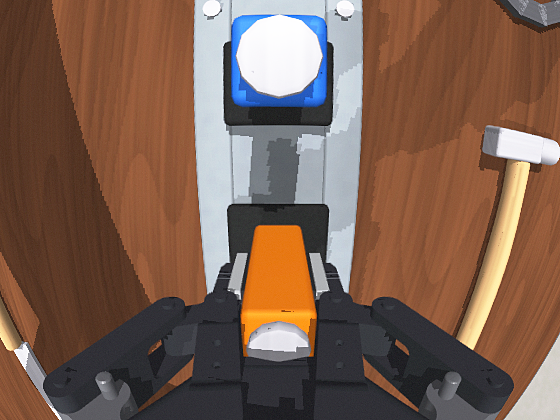

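The orange punch is held square (opening 25.6 mm). Next I firm the grip and raise it 2 mm.

```bash
python3 -m handwheel '[[[0,0,0],[0,0,0],1],[[0,0,0],[0,0,0],1],[[0,0,0],[0,0,0],1],[[0,-1,0],[0,0,0],1],[[0,-1,0],[0,0,0],1],[[0,0,0],[0,0,0],1],[[0,0,0],[0,0,0],1],[[0,0,0],[0,0,0],1],[[0,0,0],[0,0,0],1],[[0,0,0],[0,0,0],1]]' 70; python3 -c "
from h import *
goal(511,-212.6,137,YS)"
```

```text
time_s: 6.8
position: [510.8, -212.3, 139.6]
tool_rot: [-0.525, 0.472, -0.474, 0.525]
contact_force: [-0.2, -0.8, -1.9]
gripper_width: 0.295
t 6.8 pos [ 510.8 -212.3  139.6] F [-0.2 -0.8 -1.9] M [-0.01 -0.01 -0.  ] w 0.295 q6 0.93
rotvec tool deg [-0.1  0.1  0.1] flip 0
shift now axes [ 0.3 -0.4  0.2]  in goal axes [ 0.3 -0.4  0.2]
```

```bash
python3 -m handwheel '[[[0,-0.7,0],[0,0,0],1],[[0,0,0],[0,0,0],1],[[0,0,0],[0,0,0],1],[[0,0,1],[0,0,0],1],[[0,0,1],[0,0,0],1],[[0,0,0],[0,0,0],1],[[0,0,0],[0,0,0],1],[[0,0,0],[0,0,0],1],[[0,0,0],[0,0,0],1],[[0,0,0],[0,0,0],1]]'; python3 -c "
from h import *
goal(510.8,-212.3,137,YS)"
```

```text
time_s: 8.05
position: [511.6, -212.1, 139.9]
tool_rot: [0.526, -0.473, 0.474, -0.525]
contact_force: [-3.1, -0.5, -2.5]
gripper_width: 0.296
t 8.05 pos [ 511.6 -212.1  139.9] F [-3.1 -0.5 -2.5] M [-0.2   0.77 -0.05] w 0.296 q6 0.93
rotvec tool deg [0.1 0.1 0.1] flip 0
shift now axes [ 0.1 -0.1 -0.8]  in goal axes [ 0.1 -0.1 -0.8]
```

```bash
python3 -m handwheel '[[[0,-0.4,0],[0,0,0],1],[[0,0,0],[0,0,0],1],[[0,0,0],[0,0,0],1],[[0,0,0],[0,0,0],1],[[0,0,0],[0,0,0],1],[[0,0,1],[0,0,0],1],[[0,0,1],[0,0,0],1],[[0,0,1],[0,0,0],1],[[0,0,1],[0,0,0],1],[[0,0,1],[0,0,0],1]]'; python3 -c "
from h import *
goal(510.8,-212.3,137,YS)"
```

```text
time_s: 9.3
position: [516.1, -211.6, 140.1]
tool_rot: [0.527, -0.474, 0.473, -0.524]
contact_force: [-4.9, -2.7, -1.8]
gripper_width: 0.295
t 9.3 pos [ 516.1 -211.6  140.1] F [-4.9 -2.7 -1.8] M [-0.45  1.48  0.05] w 0.295 q6 0.93
rotvec tool deg [0.2 0.1 0.1] flip 0
shift now axes [ 0.1  0.1 -5.4]  in goal axes [ 0.1  0.1 -5.4]
```

```bash
python3 -m handwheel '[[[0,0,0],[0,0,0],1],[[0,0,0],[0,0,0],1],[[0,0,0],[0,0,0],1],[[0,0,1],[0,0,0],1],[[0,0,1],[0,0,0],1],[[0,0,1],[0,0,0],1],[[0,0,0],[0,0,0],1],[[0,0,0],[0,0,0],1],[[0,0,0],[0,0,0],1],[[0,0,0],[0,0,0],1]]'; python3 -c "
from h import *
goal(510.8,-212.3,137,YS)
c=camera('wrist'); cv2.imwrite('pics/w4.png',c['image'][:,:,::-1])
c=camera('scene'); cv2.imwrite('pics/s4.png',cv2.resize(c['image'][200:370,130:290,::-1],None,fx=3.5,fy=3.5))
"
```

```text
time_s: 10.55
position: [517.9, -211.4, 139.6]
tool_rot: [0.527, -0.475, 0.472, -0.523]
contact_force: [-5.5, -2.5, -1.9]
gripper_width: 0.299
t 10.55 pos [ 517.9 -211.4  139.6] F [-5.5 -2.5 -1.9] M [-0.45  1.48  0.02] w 0.299 q6 0.94
rotvec tool deg [0.4 0.1 0.1] flip 0
shift now axes [ 0.1 -0.4 -7.2]  in goal axes [ 0.2 -0.4 -7.2]
```

View pics/w4.png

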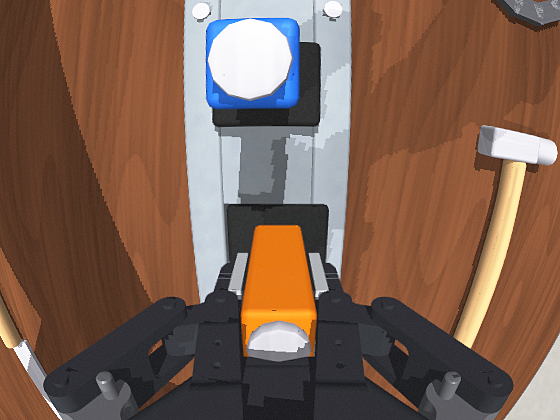

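View pics/s4.png

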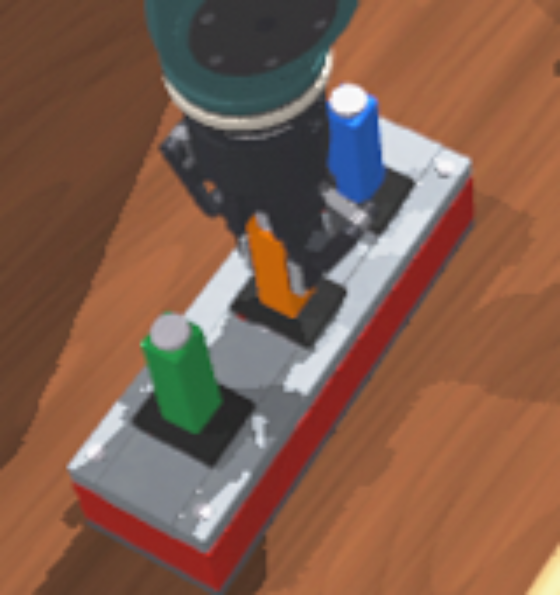

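The wrist picture shows the punch unchanged in the grip, with the guard still at u 227–328. It has moved 7 mm bodily along +x at 6 N, so +x is the sprung side. I'll continue to about 12 mm.

```bash
python3 -m handwheel '[[[0,0,1],[0.3,0,0],1],[[0,0,1],[0.2,0,0],1],[[0,0,1],[0,0,0],1],[[0,0,1],[0,0,0],1],[[0,0,1],[0,0,0],1],[[0,0,1],[0,0,0],1],[[0,0,0.4],[0,0,0],1],[[0,0,0.4],[0,0,0],1],[[0,0,0.4],[0,0,0],1],[[0,0,0.4],[0,0,0],1]]' 90; python3 -c "
from h import *
goal(510.8,-212.3,137,YS)
"
```

```text
time_s: 11.9
position: [522.3, -210.9, 138.4]
tool_rot: [0.527, -0.474, 0.473, -0.523]
contact_force: [-6.9, -1.9, -0.5]
gripper_width: 0.296
t 11.9 pos [ 522.3 -210.9  138.4] F [-6.9 -1.9 -0.5] M [-0.58  1.87  0.01] w 0.296 q6 0.94
rotvec tool deg [0.3 0.  0.2] flip 0
shift now axes [  0.2  -1.5 -11.6]  in goal axes [  0.2  -1.6 -11.6]
```

```bash
python3 -m handwheel '[[[0,-1,0.8],[0.2,0,0],1],[[0,-1,0.8],[0,0,0],1],[[0,-1,0.6],[0,0,0],1],[[0,-1.5,0.6],[0,0,0],1],[[0,-1.5,0.5],[0,0,0],1],[[0,-1.5,0.5],[0,0,0],1],[[0,-1.5,0.5],[0,0,0],1],[[0,-1.5,0.5],[0,0,0],1],[[0,-1.5,0.5],[0,0,0],1],[[0,-1.5,0.5],[0,0,0],1]]'; python3 -c "
from h import *
goal(510.8,-212.3,137,YS)
"
```

```text
time_s: 13.15
position: [522.1, -210.6, 147.7]
tool_rot: [0.53, -0.478, 0.47, -0.519]
contact_force: [-6.8, -4.1, -5.0]
gripper_width: 0.298
t 13.15 pos [ 522.1 -210.6  147.7] F [-6.8 -4.1 -5. ] M [-0.9   1.97  0.02] w 0.298 q6 0.95
rotvec tool deg [ 1.1 -0.1  0.1] flip 0
shift now axes [  0.6   7.9 -11.2]  in goal axes [  0.6   7.7 -11.4]
```

```bash
python3 -m handwheel '[[[0.3,-2,0.8],[0.5,0,0],1],[[0.3,-3,0.8],[0.5,0,0],1],[[0,-4,0.8],[0.2,0,0],1],[[0,-4,0.7],[0.2,0,0],1],[[0,-4,0.6],[0.1,0,0],1],[[0,-4,0.6],[0.1,0,0],1],[[0,-4,0.6],[0,0,0],1],[[0,-4,0.5],[0,0,0],1],[[0,-4,0.5],[0,0,0],1],[[0,-4,0.5],[0,0,0],1]]'; python3 -c "
from h import *
goal(510.8,-212.3,137,YS)
"
```

```text
time_s: 14.4
position: [526.7, -210.3, 185.2]
tool_rot: [-0.524, 0.473, -0.476, 0.525]
contact_force: [-1.6, 1.1, -4.1]
gripper_width: 0.295
t 14.4 pos [ 526.7 -210.3  185.2] F [-1.6  1.1 -4.1] M [-0.19  0.7  -0.04] w 0.295 q6 0.95
rotvec tool deg [-0.2 -0.1  0.1] flip 0
shift now axes [  0.3  45.1 -16.2]  in goal axes [  0.3  45.2 -16.1]
```

```bash
python3 -m handwheel '[[[0,-4,-2],[0,0,0],1],[[0,-8,-2],[0,0,0],1],[[0,-12,0],[0,0,0],1],[[0,-17,0],[0,0,0],1],[[0,-20,0],[0,0,0],1],[[0,-20,0],[0,0,0],1],[[0,-20,0],[0,0,0],1],[[0,-20,0],[0,0,0],1],[[0,-15,0],[0,0,0],1],[[0,-7,0],[0,0,0],1]]'; python3 -c "
from h import *
goal(*xy(CC,YC,0,36.5),327,YC);goal(*xy(CC,YC,0,-36.5),327,YC)
c=camera('scene'); cv2.imwrite('pics/s5.png',c['image'][:,:,::-1])
"
```

```text
time_s: 15.65
position: [521.6, -210.4, 339.1]
tool_rot: [-0.523, 0.472, -0.477, 0.526]
contact_force: [0.5, -0.3, -2.8]
gripper_width: 0.295
t 15.65 pos [ 521.6 -210.4  339.1] F [ 0.5 -0.3 -2.8] M [ 0.02 -0.02  0.01] w 0.295 q6 0.94
rotvec tool deg [-0.5 -1.1  0.2] flip 0
shift now axes [-445.9    8.    63. ]  in goal axes [-444.6    9.1   71.8]
t 15.65 pos [ 521.6 -210.4  339.1] F [ 0.5 -0.3 -2.8] M [ 0.02 -0.02  0.01] w 0.295 q6 0.94
rotvec tool deg [-0.5 -1.1  0.2] flip 0
shift now axes [-373.     8.3   64.4]  in goal axes [-371.6    9.1   71.8]
```

View pics/s5.png

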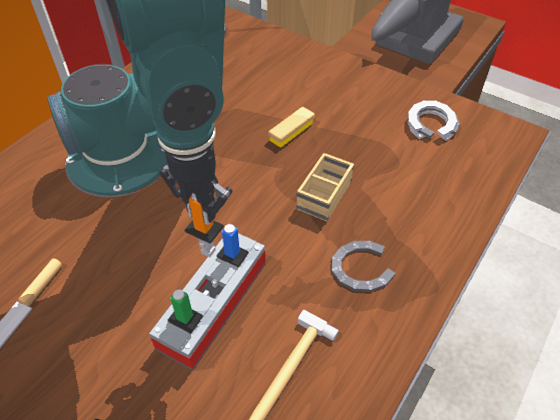

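The orange punch is out and hangs in the gripper. I'm taking it to the far (+y) pocket.

```bash
python3 -m handwheel '[[[-20,0,4],[0,0,0],1],[[-40,0,6],[0,0,0],1],[[-45,0,6],[0,-1,0],1],[[-45,0,6],[0,0,0],1],[[-45,0,6],[0,0,0],1],[[-45,0,6],[0,0,0],1],[[-45,0,6],[0,0,0],1],[[-45,0,8],[0,0,0],1],[[-40,0,7],[0,0,0],1],[[-25,0,4],[0,0,0],1]]'; python3 -c "
from h import *
goal(*xy(CC,YC,0,36.5),327,YC)
"
```

```text
time_s: 16.95
position: [531.0, 207.9, 335.0]
tool_rot: [-0.528, 0.469, -0.47, 0.529]
contact_force: [0.4, 0.3, -2.9]
gripper_width: 0.293
t 16.95 pos [531.  207.9 335. ] F [ 0.4  0.3 -2.9] M [-0.03  0.01 -0.05] w 0.293 q6 1.68
rotvec tool deg [-0.1 -0.1  0. ] flip 0
shift now axes [-30.4   5.   12.6]  in goal axes [-30.4   5.   12.6]
```

```bash
python3 -m handwheel '[[[-10,0,5],[0,0,0],1],[[-12,0,5],[0,0,0],1],[[-8,5,3],[0,0,0],1],[[0,15,0],[0,0,0],1],[[0,20,0],[0,0,0],1],[[0,25,0],[0,0,0],1],[[0,20,0],[0,0,0],1],[[0,15,0],[0,0,0],1],[[0,5,0],[0,0,0],1],[[0,0,0],[0,0,0],1]]'; python3 -c "
from h import *
goal(*xy(CC,YC,0,36.5),327,YC)
c=camera('scene'); cv2.imwrite('pics/s6.png',cv2.resize(c['image'][60:260,230:430,::-1],None,fx=3,fy=3))
c=camera('wrist'); cv2.imwrite('pics/w6.png',c['image'][:,:,::-1])
"
```

```text
time_s: 18.2
position: [540.4, 240.5, 224.0]
tool_rot: [0.528, -0.47, 0.471, -0.528]
contact_force: [0.3, -0.2, -2.7]
gripper_width: 0.286
t 18.2 pos [540.4 240.5 224. ] F [ 0.3 -0.2 -2.7] M [-0.02  0.01 -0.04] w 0.286 q6 1.74
rotvec tool deg [ 0.  -0.3  0.1] flip 0
shift now axes [   1.  -106.    -0.6]  in goal axes [   0.9 -106.    -0.6]
```

View pics/s6.png

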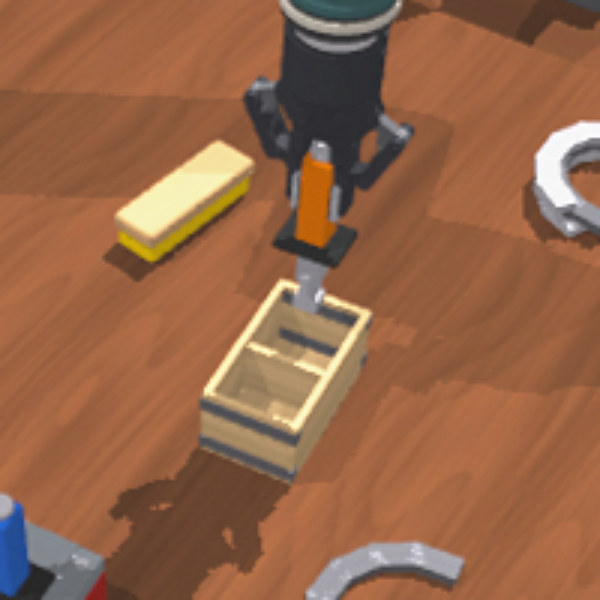

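View pics/w6.png

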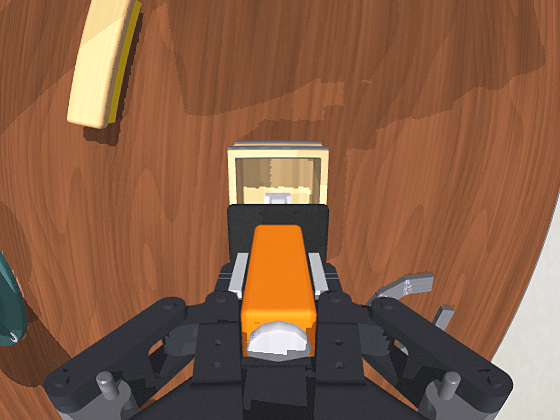

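The shank is centred over the far pocket (u≈278 against pocket walls at 236 and 320). Lowering.

```bash
python3 -m handwheel '[[[0.8,10,0],[0,0,0],1],[[0,15,0],[0,0,0],1],[[0,20,0],[0,0,0],1],[[0,18,0],[0,0,0],1],[[0,10,0],[0,0,0],1],[[0,6,0],[0,0,0],1],[[0,3,0],[0,0,0],1],[[0,2,0],[0,0,0],1],[[0,1,0],[0,0,0],1],[[0,1,0],[0,0,0],1]]'; python3 -c "
from h import *
goal(*xy(CC,YC,0,36.5),131,YC)
"
```

```text
time_s: 19.55
position: [542.6, 240.0, 136.9]
tool_rot: [-0.526, 0.469, -0.472, 0.529]
contact_force: [0.7, 1.3, -2.8]
gripper_width: 0.293
t 19.55 pos [542.6 240.  136.9] F [ 0.7  1.3 -2.8] M [-0.03  0.03  0.02] w 0.293 q6 1.74
rotvec tool deg [-0.4 -0.3  0. ] flip 0
shift now axes [ 0.2  2.9 -2.7]  in goal axes [ 0.1  2.9 -2.7]
```

```bash
python3 -m handwheel '[[[0,1,0],[0,0,0],1],[[0,1,0],[0,0,0],1],[[0,1,0],[0,0,0],1],[[0,0.7,0],[0,0,0],1],[[0,0.5,0],[0,0,0],1],[[0,0,0],[0,0,0],1],[[0,0,0],[0,0,0],1],[[0,0,0],[0,0,0],1],[[0,0,0],[0,0,0],1],[[0,0,0],[0,0,0],1]]'; python3 -c "
from h import *
goal(*xy(CC,YC,0,36.5),131,YC)
"
```

```text
time_s: 20.8
position: [542.8, 240.1, 134.4]
tool_rot: [-0.526, 0.468, -0.472, 0.53]
contact_force: [-0.1, -0.3, 0.6]
gripper_width: 0.291
t 20.8 pos [542.8 240.1 134.4] F [-0.1 -0.3  0.6] M [-0.06  0.24 -0.01] w 0.291 q6 1.74
rotvec tool deg [-0.5 -0.2  0. ] flip 0
shift now axes [ 0.2  0.4 -2.9]  in goal axes [ 0.2  0.4 -2.9]
```

Fz went from −2.8 N to +0.6 N at the expected height, so the punch is on the floor. I release it and back off.

```bash
python3 -m handwheel '[[[0,0,0],[0,0,0],0.2],[[0,0,0],[0,0,0],0],[[0,0,0],[0,0,0],-0.5],[[0,0,0],[0,0,0],-1],[[0,0,0],[0,0,0],-1],[[0,-5,0],[0,0,0],-1],[[0,-15,0],[0,0,0],-1],[[0,-30,0],[0,0,0],-1],[[0,-35,0],[0,0,0],-1],[[0,-35,0],[0,0,0],-1]]'; python3 -c "
from h import *
goal(521,-301,247,YS)
c=camera('scene'); cv2.imwrite('pics/s7.png',cv2.resize(c['image'][60:360,130:430,::-1],None,fx=2,fy=2))
c=camera('wrist'); cv2.imwrite('pics/w7.png',c['image'][:,:,::-1])
"
```

```text
time_s: 22.05
position: [541.1, 239.8, 259.7]
tool_rot: [-0.526, 0.469, -0.472, 0.53]
contact_force: [-0.9, 0.2, -0.5]
gripper_width: 0.998
t 22.05 pos [541.1 239.8 259.7] F [-0.9  0.2 -0.5] M [ 0.   -0.05 -0.02] w 0.998 q6 1.74
rotvec tool deg [-0.4  0.8  0. ] flip 0
shift now axes [534.9   9.3 -82.2]  in goal axes [535.9   9.7 -75.1]
```

View pics/s7.png

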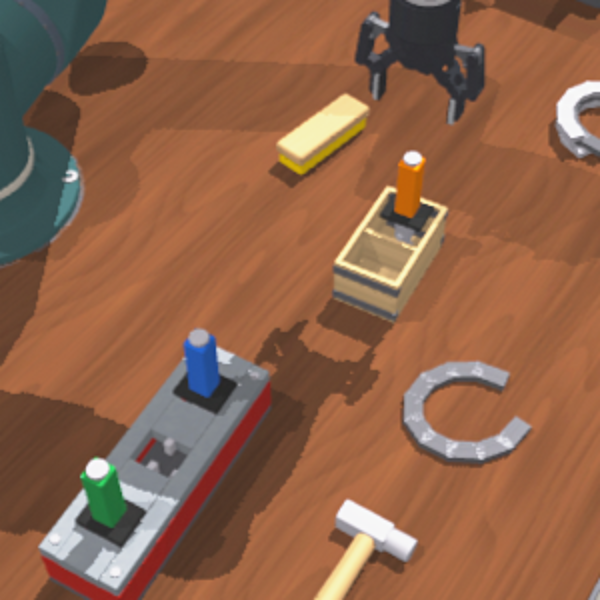

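View pics/w7.png

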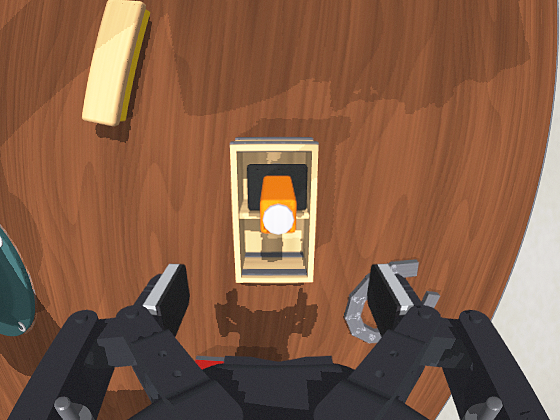

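The orange punch stands upright in the far pocket. Back to the strip for green at about (520.2, −302.2).

```bash
python3 -m handwheel '[[[25,0,-4],[0,0,0],-1],[[50,0,-8],[0,0.8,0],-1],[[55,0,-8],[0,0,0],-1],[[55,0,-8],[0,0,0],-1],[[55,0,-8],[0,0,0],-1],[[55,0,-8],[0,0,0],-1],[[55,0,-8],[0,0,0],-1],[[55,0,-8],[0,0,0],-1],[[50,0,-8],[0,0,0],-1],[[25,0,-4],[0,0,0],-1]]' 20; python3 -c "
from h import *
goal(520.2,-302.2,247,YS)
"
```

```text
time_s: 23.4
position: [519.3, -258.0, 265.6]
tool_rot: [-0.521, 0.469, -0.478, 0.53]
contact_force: [0.1, 0.1, -1.2]
gripper_width: 0.998
t 23.4 pos [ 519.3 -258.   265.6] F [ 0.1  0.1 -1.2] M [ 0.03  0.01 -0.02] w 0.998 q6 0.86
rotvec tool deg [-1.1  0.2  0. ] flip 0
shift now axes [44.  15.6 -4. ]  in goal axes [44.1 15.6 -3.6]
```

```bash
python3 -m handwheel '[[[15,0,-1],[-1,0,0],-1],[[17,5,-1],[0,0,0],-1],[[10,5,-1],[0,0,0],-1],[[2,5,0],[0,0,0],-1],[[0,0,0],[0,0,0],-1],[[0,0,0],[0,0,0],-1],[[0,0,0],[0,0,0],-1],[[0,0,0],[0,0,0],-1],[[0,0,0],[0,0,0],-1],[[0,0,0],[0,0,0],-1]]' 20; python3 -c "
from h import *
goal(520.2,-302.2,135,YS)
"
```

```text
time_s: 24.65
position: [520.5, -303.8, 250.8]
tool_rot: [-0.525, 0.473, -0.474, 0.526]
contact_force: [-0.2, -0.3, 1.1]
gripper_width: 1.001
t 24.65 pos [ 520.5 -303.8  250.8] F [-0.2 -0.3  1.1] M [ 0.    0.02 -0.06] w 1.001 q6 0.8
rotvec tool deg [-0.1  0.1  0. ] flip 0
shift now axes [ -1.7 112.8  -0.4]  in goal axes [-1.700e+00  1.128e+02 -1.000e-01]
```

```bash
python3 -m handwheel '[[[-1.5,20,0],[0,0,0],-1],[[0,25,0],[0,0,0],-1],[[0,25,0],[0,0,0],-1],[[0,20,0],[0,0,0],-1],[[0,15,0],[0,0,0],-1],[[0,6,0],[0,0,0],-1],[[0,2,0],[0,0,0],-1],[[0,0,0],[0,0,0],-1],[[0,0,0],[0,0,0],-1],[[0,0,0],[0,0,0],-1]]' 20; python3 -c "
from h import *
c=camera('wrist'); cv2.imwrite('pics/w8.png',c['image'][:,:,::-1])
goal(520.2,-302.2,135,YS)"
```

```text
time_s: 25.9
position: [521.6, -303.2, 136.5]
tool_rot: [-0.525, 0.471, -0.475, 0.526]
contact_force: [0.1, 1.2, -1.4]
gripper_width: 1.0
t 25.95 pos [ 521.6 -303.2  136.5] F [-0.2 -0.5  0.3] M [ 0.03  0.02 -0.03] w 1.0 q6 0.8
rotvec tool deg [-0.3  0.1  0.2] flip 0
shift now axes [-1.1 -1.5 -1.3]  in goal axes [-1.1 -1.5 -1.3]
```

View pics/w8.png

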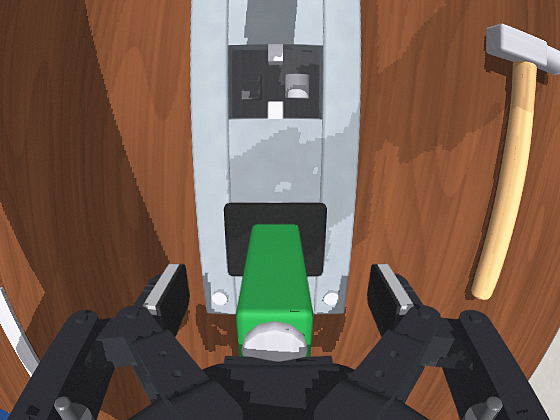

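Green is centred at u≈275 between the pads, so it needs a 1.3 mm shift before closing.

```bash
python3 -m handwheel '[[[-1,-1.5,-1.3],[0,0,0],-1],[[0,0,0],[0,0,0],0],[[0,0,0],[0,0,0],0],[[0,0,0],[0,0,0],0.2],[[0,0,0],[0,0,0],0.3],[[0,0,0],[0,0,0],0.4],[[0,0,0],[0,0,0],0.6],[[0,0,0],[0,0,0],1],[[0,0,0],[0,0,0],1],[[0,0,0],[0,0,0],1]]' 20; python3 -c "
from h import *
goal(520.2,-302.2,135,YS)"
```

```text
time_s: 27.2
position: [519.9, -302.3, 138.4]
tool_rot: [-0.525, 0.471, -0.475, 0.526]
contact_force: [-0.5, 0.0, 1.5]
gripper_width: 0.299
t 27.2 pos [ 519.9 -302.3  138.4] F [-0.5  0.   1.5] M [-0.02  0.32 -0.04] w 0.299 q6 0.8
rotvec tool deg [-0.3  0.1  0.2] flip 0
shift now axes [-0.1  0.4  0.3]  in goal axes [-0.1  0.4  0.3]
```

```bash
python3 -m handwheel '[[[0,0,0],[0,0,0],1],[[0,0,0],[0,0,0],1],[[0,-1,0],[0,0,0],1],[[0,-1,0],[0,0,0],1],[[0,-0.6,0],[0,0,0],1],[[0,-0.3,0],[0,0,0],1],[[0,-0.2,0],[0,0,0],1],[[0,0,0],[0,0,0],1],[[0,0,0],[0,0,0],1],[[0,0,0],[0,0,0],1]]' 80; python3 -c "
from h import *
goal(520,-302.3,137,YS)"
```

```text
time_s: 28.45
position: [519.9, -302.1, 140.9]
tool_rot: [-0.525, 0.472, -0.475, 0.526]
contact_force: [0.8, -1.3, -3.9]
gripper_width: 0.296
t 28.45 pos [ 519.9 -302.1  140.9] F [ 0.8 -1.3 -3.9] M [-0.13 -0.16  0.04] w 0.296 q6 0.8
rotvec tool deg [-0.2  0.1  0.1] flip 0
shift now axes [0.2 0.9 0.1]  in goal axes [0.2 0.9 0.1]
```

Raised 2.5 mm and the weight is carried. Feeling towards +x.

```bash
python3 -m handwheel '[[[0,0.5,0],[0,0,0],1],[[0,0,0],[0,0,0],1],[[0,0,1],[0,0,0],1],[[0,0,1],[0,0,0],1],[[0,0,1],[0,0,0],1],[[0,0,1],[0,0,0],1],[[0,0,1],[0,0,0],1],[[0,0,0],[0,0,0],1],[[0,0,0],[0,0,0],1],[[0,0,0],[0,0,0],1]]'; python3 -c "
from h import *
goal(520,-302.1,137,YS)
c=camera('wrist'); cv2.imwrite('pics/w9.png',c['image'][:,:,::-1])"
```

```text
time_s: 29.7
position: [521.4, -301.6, 139.8]
tool_rot: [0.527, -0.474, 0.473, -0.523]
contact_force: [-2.2, -0.9, -2.8]
gripper_width: 0.294
t 29.7 pos [ 521.4 -301.6  139.8] F [-2.2 -0.9 -2.8] M [-0.28  0.6   0.02] w 0.294 q6 0.81
rotvec tool deg [0.3 0.  0.2] flip 0
shift now axes [ 0.3 -0.2 -1.4]  in goal axes [ 0.3 -0.2 -1.4]
```

View pics/w9.png

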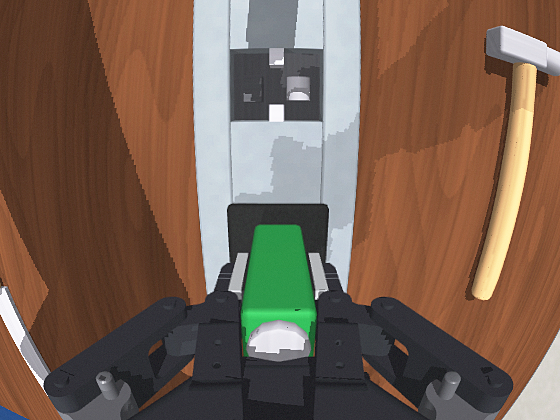

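Only 1.4 mm remained after 5 mm was asked for and the tool tipped, so +x looks like the stop. Feeling −x the same way.

```bash
python3 -m handwheel '[[[0,0,-1],[0.3,0,0],1],[[0,-0.5,-0.5],[0,0,0],1],[[0,0,0],[0,0,0],1],[[0,0,0],[0,0,0],1],[[0,0,0],[0,0,0],1],[[0,0,-1],[0,0,0],1],[[0,0,-1],[0,0,0],1],[[0,0,-1],[0,0,0],1],[[0,0,-1],[0,0,0],1],[[0,0,-1],[0,0,0],1]]'; python3 -c "
from h import *
goal(520,-302.1,137,YS)"
```

```text
time_s: 31.0
position: [516.9, -302.1, 140.9]
tool_rot: [-0.524, 0.471, -0.476, 0.526]
contact_force: [5.1, 0.5, -2.9]
gripper_width: 0.292
t 31.0 pos [ 516.9 -302.1  140.9] F [ 5.1  0.5 -2.9] M [ 0.37 -1.28  0.01] w 0.292 q6 0.8
rotvec tool deg [-0.4  0.1  0.1] flip 0
shift now axes [0.3 0.9 3.1]  in goal axes [0.3 0.9 3.1]
```

```bash
python3 -m handwheel '[[[0,0.3,-1],[-0.2,0,0],1],[[0,0,-1],[-0.2,0,0],1],[[0,0,-1],[0,0,0],1],[[0,0,-1],[0,0,0],1],[[0,0,-0.4],[0,0,0],1],[[0,0,-0.4],[0,0,0],1],[[0,0,-0.4],[0,0,0],1],[[0,0,-0.4],[0,0,0],1],[[0,0,-0.4],[0,0,0],1],[[0,0,-0.4],[0,0,0],1]]'; python3 -c "
from h import *
goal(520,-302.1,137,YS)
c=camera('wrist'); cv2.imwrite('pics/w10.png',c['image'][:,:,::-1])"
```

```text
time_s: 32.25
position: [512.1, -302.7, 141.0]
tool_rot: [-0.525, 0.472, -0.474, 0.526]
contact_force: [5.6, 1.6, -4.0]
gripper_width: 0.294
t 32.25 pos [ 512.1 -302.7  141. ] F [ 5.6  1.6 -4. ] M [ 0.47 -1.62  0.05] w 0.294 q6 0.8
rotvec tool deg [-0.2  0.1  0.1] flip 0
shift now axes [0.2 1.  7.9]  in goal axes [0.2 1.  7.9]
```

View pics/w10.png

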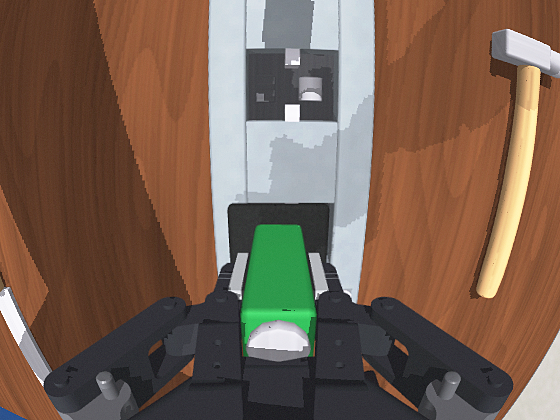

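Green has moved 8 mm bodily towards −x at about 5.8 N, with its guard unchanged in the grip (u 228–328). The sprung side is −x. On to 12 mm.

```bash
python3 -m handwheel '[[[0,0.3,-1],[-0.2,0,0],1],[[0,0,-1],[0,0,0],1],[[0,0,-1],[0,0,0],1],[[0,0,-1],[0,0,0],1],[[0,0,-0.6],[0,0,0],1],[[0,0,-0.5],[0,0,0],1],[[0,0,-0.5],[0,0,0],1],[[0,0,-0.5],[0,0,0],1],[[0,0,-0.5],[0,0,0],1],[[0,0,-0.5],[0,0,0],1]]' 90; python3 -c "
from h import *
goal(520,-302.1,137,YS)"
```

```text
time_s: 33.55
position: [508.5, -303.2, 141.5]
tool_rot: [-0.524, 0.471, -0.475, 0.527]
contact_force: [6.3, 1.4, -4.1]
gripper_width: 0.295
t 33.55 pos [ 508.5 -303.2  141.5] F [ 6.3  1.4 -4.1] M [ 0.55 -1.91 -0.03] w 0.295 q6 0.79
rotvec tool deg [-0.4  0.2  0.1] flip 0
shift now axes [ 0.2  1.6 11.6]  in goal axes [ 0.1  1.5 11.6]
```

```bash
python3 -m handwheel '[[[0,-1,-0.8],[-0.3,0,0],1],[[0,-1,-0.8],[-0.1,0,0],1],[[0,-1,-0.6],[-0.1,0,0],1],[[0,-1.5,-0.6],[-0.1,0,0],1],[[0,-1.5,-0.5],[-0.1,0,0],1],[[0,-1.5,-0.5],[-0.1,0,0],1],[[0,-1.5,-0.5],[-0.1,0,0],1],[[0,-1.5,-0.5],[-0.1,0,0],1],[[0,-1.5,-0.5],[0,0,0],1],[[0,-1.5,-0.5],[0,0,0],1]]'; python3 -c "
from h import *
goal(520,-302.1,137,YS)
"
```

```text
time_s: 34.8
position: [507.3, -303.6, 154.1]
tool_rot: [0.526, -0.473, 0.472, -0.526]
contact_force: [8.5, 1.4, -4.1]
gripper_width: 0.291
t 34.8 pos [ 507.3 -303.6  154.1] F [ 8.5  1.4 -4.1] M [ 0.71 -2.45 -0.01] w 0.291 q6 0.79
rotvec tool deg [ 0.1  0.3 -0.1] flip 0
shift now axes [-0.1 14.1 12.8]  in goal axes [-0.2 14.1 12.7]
```

```bash
python3 -m handwheel '[[[0,-2,-0.5],[-0.1,0,0],1],[[0,-3,-0.5],[-0.1,0,0],1],[[0,-4,-0.5],[0,0,0],1],[[0,-4,-0.5],[0,0,0],1],[[0,-4,-0.5],[0,0,0],1],[[0,-4,-0.5],[0,0,0],1],[[0,-4,-0.4],[0,0,0],1],[[0,-4,-0.3],[0,0,0],1],[[0,-4,-0.2],[0,0,0],1],[[0,-4,0],[0,0,0],1]]'; python3 -c "
from h import *
goal(520,-302.1,137,YS)
"
```

```text
time_s: 36.05
position: [504.7, -304.0, 193.2]
tool_rot: [0.527, -0.473, 0.471, -0.526]
contact_force: [1.3, 0.4, -4.2]
gripper_width: 0.292
t 36.05 pos [ 504.7 -304.   193.2] F [ 1.3  0.4 -4.2] M [ 0.04 -0.53  0.05] w 0.292 q6 0.78
rotvec tool deg [ 0.1  0.3 -0.1] flip 0
shift now axes [-0.2 53.1 15.6]  in goal axes [-0.3 53.2 15.4]
```

```bash
python3 -m handwheel '[[[0,-4,2],[0,0,0],1],[[0,-8,2],[0,0,0],1],[[0,-12,0],[0,0,0],1],[[0,-17,0],[0,0,0],1],[[0,-20,0],[0,0,0],1],[[0,-20,0],[0,0,0],1],[[0,-20,0],[0,0,0],1],[[0,-20,0],[0,0,0],1],[[0,-15,0],[0,0,0],1],[[0,-7,0],[0,0,0],1]]'; python3 -c "
from h import *
goal(*xy(CC,YC,-1,-36.5),337,YC)
c=camera('wrist'); cv2.imwrite('pics/w11.png',c['image'][:,:,::-1])
"
```

```text
time_s: 37.3
position: [508.1, -303.3, 346.5]
tool_rot: [0.527, -0.473, 0.472, -0.525]
contact_force: [-0.3, -0.1, -3.9]
gripper_width: 0.293
t 37.3 pos [ 508.1 -303.3  346.5] F [-0.3 -0.1 -3.9] M [0.03 0.02 0.01] w 0.293 q6 0.79
rotvec tool deg [ 0.2 -0.7  0.1] flip 0
shift now axes [-463.2    5.8   90. ]  in goal axes [-462.1    6.5   95.3]
```

View pics/w11.png

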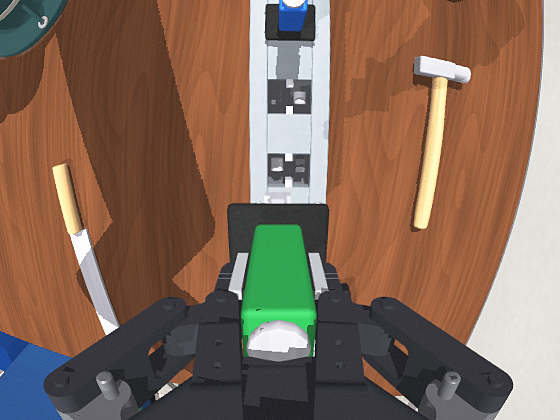

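Green is out and hanging straight, with its bottom at about 218 mm, clear of blue's 178 mm top. Traversing to the near pocket.

```bash
python3 -m handwheel '[[[-20,0,4],[0,0,0],1],[[-40,0,8],[0,-0.7,0],1],[[-50,0,9],[0,0,0],1],[[-50,0,9],[0,0,0],1],[[-50,0,9],[0,0,0],1],[[-50,0,9],[0,0,0],1],[[-50,0,9],[0,0,0],1],[[-50,0,9],[0,0,0],1],[[-40,0,8],[0,0,0],1],[[-20,0,4],[0,0,0],1]]'; python3 -c "
from h import *
goal(*xy(CC,YC,-1,-36.5),337,YC)
"
```

```text
time_s: 38.6
position: [530.6, 143.2, 342.8]
tool_rot: [0.531, -0.471, 0.466, -0.528]
contact_force: [1.1, -0.2, -4.4]
gripper_width: 0.289
t 38.6 pos [530.6 143.2 342.8] F [ 1.1 -0.2 -4.4] M [-0.01  0.01  0.  ] w 0.289 q6 1.56
rotvec tool deg [ 0.5  0.1 -0.1] flip 0
shift now axes [-21.5   2.7  19.8]  in goal axes [-21.5   2.8  19.8]
```

```bash
python3 -m handwheel '[[[-6,0,6],[0.5,0,0],1],[[-7,0,6],[0,0,0],1],[[-3,5,4],[0,0,0],1],[[0,15,0],[0,0,0],1],[[0,20,0],[0,0,0],1],[[0,25,0],[0,0,0],1],[[0,20,0],[0,0,0],1],[[0,12,0],[0,0,0],1],[[0,4,0],[0,0,0],1],[[0,0,0],[0,0,0],1]]'; python3 -c "
from h import *
goal(*xy(CC,YC,-1,-37),131,YC)
c=camera('scene'); cv2.imwrite('pics/s12.png',cv2.resize(c['image'][60:260,230:430,::-1],None,fx=3,fy=3))
c=camera('wrist'); cv2.imwrite('pics/w12.png',c['image'][:,:,::-1])
"
```

```text
time_s: 39.85
position: [545.1, 160.4, 236.5]
tool_rot: [-0.528, 0.47, -0.469, 0.529]
contact_force: [-0.3, 0.0, -3.4]
gripper_width: 0.294
t 39.85 pos [545.1 160.4 236.5] F [-0.3  0.  -3.4] M [-0.04  0.03  0.01] w 0.294 q6 1.59
rotvec tool deg [ 0.1 -0.1 -0.1] flip 0
shift now axes [ -5.5 102.5   3.4]  in goal axes [ -5.7 102.5   3.3]
```

View pics/s12.png

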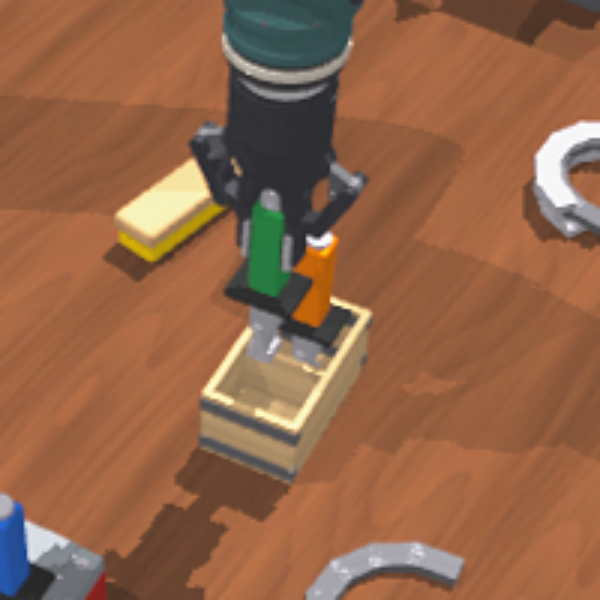

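View pics/w12.png

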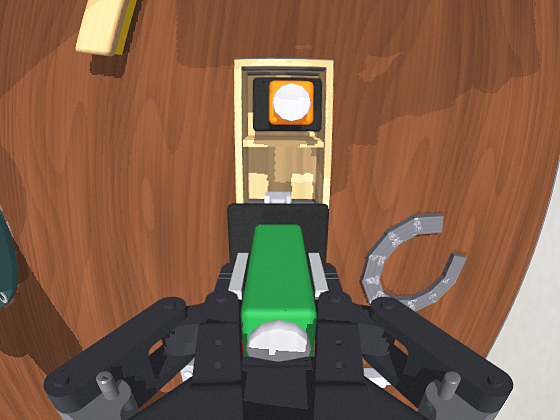

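Green hangs over the near pocket, 5 mm short of its centre, and orange's guard is well beyond the divider. Aligning and lowering.

```bash
python3 -m handwheel '[[[-2.5,10,1.5],[0,0,0],1],[[-2,15,1.5],[0,0,0],1],[[0,20,0],[0,0,0],1],[[0,20,0],[0,0,0],1],[[0,15,0],[0,0,0],1],[[0,8,0],[0,0,0],1],[[0,4,0],[0,0,0],1],[[0,2,0],[0,0,0],1],[[0,1,0],[0,0,0],1],[[0,1,0],[0,0,0],1]]'; python3 -c "
from h import *
goal(*xy(CC,YC,-1,-37),131,YC)
"
```

```text
time_s: 41.2
position: [548.2, 166.9, 134.9]
tool_rot: [-0.528, 0.47, -0.469, 0.53]
contact_force: [0.5, -0.5, -3.7]
gripper_width: 0.292
t 41.2 pos [548.2 166.9 134.9] F [ 0.5 -0.5 -3.7] M [-0.01 -0.01  0.02] w 0.292 q6 1.6
rotvec tool deg [-0.1 -0.  -0.1] flip 0
shift now axes [ 0.4  0.9 -0.5]  in goal axes [ 0.4  0.9 -0.5]
```

```bash
python3 -m handwheel '[[[0,0.6,0],[0,0,0],1],[[0,0.6,0],[0,0,0],1],[[0,0.6,0],[0,0,0],1],[[0,0.6,0],[0,0,0],1],[[0,0,0],[0,0,0],1],[[0,0,0],[0,0,0],1],[[0,0,0],[0,0,0],1],[[0,0,0],[0,0,0],1],[[0,0,0],[0,0,0],1],[[0,0,0],[0,0,0],1]]'; python3 -c "
from h import *
goal(*xy(CC,YC,-1,-37),131,YC)
"
```

```text
time_s: 42.45
position: [548.4, 167.0, 134.6]
tool_rot: [-0.527, 0.469, -0.47, 0.53]
contact_force: [0.1, 0.2, -1.7]
gripper_width: 0.295
t 42.45 pos [548.4 167.  134.6] F [ 0.1  0.2 -1.7] M [-0.    0.17  0.  ] w 0.295 q6 1.6
rotvec tool deg [-0.2 -0.  -0.1] flip 0
shift now axes [ 0.4  0.6 -0.8]  in goal axes [ 0.4  0.6 -0.8]
```

```bash
python3 -m handwheel '[[[0,0.6,0],[0,0,0],1],[[0,0.5,0],[0,0,0],1],[[0,0,0],[0,0,0],0.2],[[0,0,0],[0,0,0],0],[[0,0,0],[0,0,0],-0.5],[[0,0,0],[0,0,0],-1],[[0,0,0],[0,0,0],-1],[[0,-5,0],[0,0,0],-1],[[0,-20,0],[0,0,0],-1],[[0,-35,0],[0,0,0],-1]]'; python3 -m handwheel '[[[0,-35,0],[0,0,0],-1],[[0,-30,0],[0,0,0],-1],[[0,-20,0],[0,0,0],-1],[[0,0,0],[0,0,0],-1],[[0,0,0],[0,0,0],-1],[[0,0,0],[0,0,0],-1],[[0,0,0],[0,0,0],-1],[[0,0,0],[0,0,0],-1],[[0,0,0],[0,0,0],-1],[[0,0,0],[0,0,0],-1]]';  python3 -c "
from h import *
c=camera('scene'); cv2.imwrite('pics/s13.png',cv2.resize(c['image'][60:360,130:430,::-1],None,fx=2,fy=2))
c=camera('wrist'); cv2.imwrite('pics/w13.png',c['image'][:,:,::-1])
"
```

```text
time_s: 43.7
position: [547.6, 166.7, 194.8]
tool_rot: [-0.528, 0.47, -0.469, 0.53]
contact_force: [0.8, -0.8, -0.1]
gripper_width: 0.996
time_s: 44.95
position: [547.0, 166.4, 283.2]
tool_rot: [-0.528, 0.47, -0.469, 0.53]
contact_force: [-0.4, 0.0, -0.4]
gripper_width: 1.0
```

View pics/s13.png

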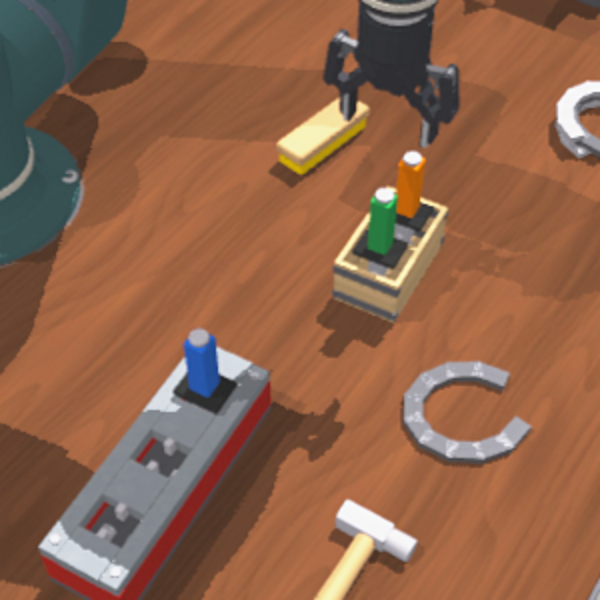

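View pics/w13.png

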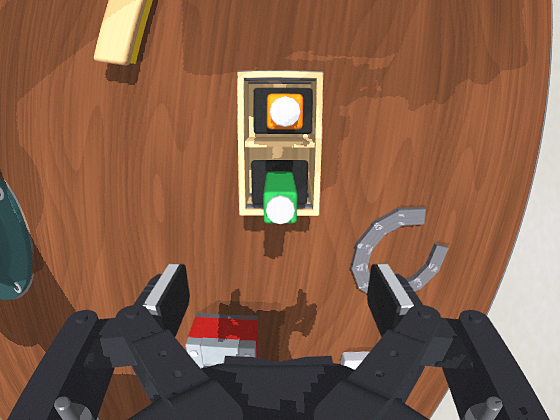

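Both punches stand upright, one on each side of the divider. Blue is still clipped in, the bystanders look unmoved and the gripper is clear. Handing in.

```bash
python3 -c "
from rig import *
print(close_job(), read_state()['time_s'])"
```

```text
the job is handed in; nothing more can be done
the job is handed in; nothing more can be done
```

I pulled both punches and stood them in the caddy, then handed the job in at about 45 s of the 70 s allowed; no verdict is reported.

- **Orange:** it gave towards the strip's +x. I held it about 11.5 mm over at roughly 7 N, lifted it out, and stood it in the far (+y) pocket. Its sideways shift drifted to 16 mm (the stated limit) by the time it was 45 mm up.
- **Green:** +x felt solid: only 1.4 mm stayed of 5 mm asked. It gave towards −x, where I held it about 11.6 mm over at roughly 6.5 N. It was lifted out the same way and stood in the near (−y) pocket.
- **Forces:** the readings I took at the end of each call stayed under about 10 N at the wrist. I did not read the forces within calls or directly measure the punch-to-strip force, but nothing stuck on the way up.
- **Last pictures (scene and wrist):** both punches stand upright on opposite sides of the divider, and blue is still in the strip. The hammer, horseshoe and brush look unmoved. The open gripper was more than 80 mm above the punches. I judged these by eye and did not measure the final positions.
- **Disagreements:** the cameras differed by 2–3 mm on the positions of the punches' upper ends, within the calibration error. I corrected this from the wrist view before each grasp. The scene-view strip corners I picked also did not fit its known size, so I used the top view for the strip.

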